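# Load a bare mirror on the rail carriage and index it under the measuring head

## Task

Load the tall mirror for its reflectance check: lift it out of the rack by its bare side edges, squeezing it with less than 40 N per finger and never touching the coated face, and stand it gently in the reclined cradle of the rail carriage, against the back rest, coated face towards the measuring head. Then, with the hand off the mirror, push the carriage along the rail until its plunger drops into the station notch under the cowl. It is polished glass, so do not knock or drop it, and leave the square mirror and everything else where it stands.

Things in the scene. Friction and masses are not known exactly. Their poses are not given: they have to be found in the camera images.
- tall_mirror: mirror to load: pale glass plate 56 mm wide, 90 high, 14 thick, 0.14 to 0.24 kg; metal coating (not to be touched) on one 56 x 90 face, ending 3 mm from the edges. Origin: middle of its foot edge; x out of the coated face, y along the width (grip across the bare side edges, 56 mm apart), z up its height. Starts in either bay of the rack, z leaning 25 degrees to the robot, coated face away from it
- square_mirror: the other mirror in the rack, same glass but 56 x 56 mm: it stays. Origin and axes as for the tall one
- rack: aluminium mirror rack, 118 mm deep (x) by 204 wide (y). Origin on the table under its middle, x away from the robot. Bays at y = +55 and -55 mm, each a reclined cradle like the carriage's. A shelf with small things on it overhangs: underside 210 mm up, front edge at x = +19 mm, so the hand must come in leaning like the mirrors, wrist towards the robot
- cradle (a point): carriage's cradle: inner corner of back rest and ledge, mid-width; x along the rail away from the robot, z up. Back rest (30 mm wide, 60 high) rises from here leaning 25 degrees to -x; ledge 28 mm deep, square to it, ends in a 5 mm lip; 10 mm high side lugs leave 70 mm for the mirror. Loaded, the mirror's foot origin is at x 6, y 0, z 3 mm
- carriage (a joint): travel of the carriage along the rail, m, growing away from the robot. Starts at 0 to 0.045; the station notch is at 0.120, where a spring plunger drops in (pulls in over the last 3 mm, holds about 9 N); end stop at 0.155. Sliding takes about 3 N
- station (a point): where the carriage's origin (20 mm robot-side of the cradle point, saddle top) stands when in the notch; axes of the rail, x along it away from the robot. In the notch, the rear face of the push tab is 56 mm robot-side of the cowl's mouth and 148 mm beyond the rail's near end
- push_tab (a point): middle of the rear (robot-side) face of the carriage's push tab: upright plate 40 mm wide, 10 thick, 44 to 89 mm above the table; this point is 70 mm up, 111 mm behind the cradle point. A hand leaning back a little keeps clear of the mirror and the cowl
- rail: rail 350 mm long, 30 high, 40 wide, with the measuring head at its far end: grey cowl 160 mm wide, roof underside 186 mm up, open towards the robot, its mouth 40 mm robot-side of the station. Origin on the table, 85 mm robot-side of the station; x along the rail
- screw_tin: bystander: round white tin, 62 mm across, 30 high; origin in its middle, underneath
- hex_key: bystander: black hex key, 88 mm long, lying; origin in its middle, underneath
- post_holder: bystander: black post holder with thumb screw, 50 mm high; origin in its middle, underneath
- clear_can: bystander: black can with clear cap, 38 mm across, 52 high; origin in its middle, underneath
- marker: bystander: white pen with blue cap, 133 mm long, lying; origin in its middle, underneath

How it is judged:
By the outcome, as a careful person would: the job done as asked, in the order asked, and still so for the second after the job is handed in, with the robot touching nothing.
It also fails if it takes over 64 s, if anything falls off the work surface, if the arm or the gripper's body presses on something with over 40 N, if the wrist force passes 120 N, or if a joint passes its speed limit or range.

## Robot

A 6-joint arm with a two-finger parallel gripper is mounted at the origin on a cart in front of the work surface, level with it; the furniture and walls round the work are solid. World frame = base frame: x ahead of the robot, y to its left, z up, the work surface at z = 0. Lengths are in m, angles in rad, forces in N, time in s.
With the tool pointing down it reaches from about 0.275 to 0.825 m from the base axis. Payload 5.2 kg.
Tool frame: the origin (TCP) lies where the fingers leave the gripper's body, on its centre line; the fingertips stand 84 mm ahead of it and the grasp point (between the pads) lies 65 mm ahead of it; z points along the fingers, y is the line along which they close (so a half turn about z gives the same grasp; the last joint's range is limited). The gripper opens to 93 mm and grips with 3 to 60 N. Pads are 15 mm wide; open, the fingers measure 128 mm over their backs; the gripper's body (75 mm by 188 mm) begins 65 mm behind the grasp point.
Start: joints at [-1.318, 0.259, 1.535, -0, 1.348, -0.203], TCP at [0.242, -0.494, 0.303] pointing down, gripper open.
Joint ranges: [-3.14, 3.14], [-0.91, 2.08], [0.19, 2.58], [-1.22, 4.36], [0.22, 2.71], [-3.12, 3.12]. Speed limits (rad/s): [2.57, 2.57, 3.14, 3.14, 3.14, 3.14].

## Interface

Orientations are given as a rotation vector (axis times angle).
In Python, from workcell import read_state, grab_frame, sign_off gives the robot as it stands.
- The arm moves only by the tool carry_out, never from a script. Its argument "rows" is a list of rows, each a list of 2 entries, a list of its own where there are three numbers: the shift along the world's x, y, z scaled (see below), then the turn, a rotation vector about the world's x, y, z scaled (see below). In form: [[[tx, ty, tz], [ax, ay, az]], ...]. A call has 1 to 12 rows; each row is the pose to reach, as a shift and turn from the pose commanded when the call began; what a row does not reach only later rows make up. The controller multiplies each number of a shift by 0.08 m and each number of a turn by 30 degrees. A row lasts 1/12 s, in which the tool goes at most 41.7 mm and 7.16 degrees, less where a joint would pass 70% of its speed; a pose out of reach is approached as far as the arm can. A call with a number of a shift or a turn outside -1 to 1 is refused whole. A call with a gripper value outside its range is refused whole. "hand" is the opening, from -1 (shut) to 1 (fully open), set as the call begins (left out, the last holds). The fingers move at their own pace and stop on an object; the grip force is fixed at half the most. Time passes only in rows, so rows that repeat a pose let the fingers close. It gives the time, the measured TCP pose, the force, the opening and the grip force at its end, in the units of the state.
- read_state(): the state, without advancing time (a new reading comes with each control period).
- grab_frame(name): name is "scene" or "top" or "wrist"; returns a dict with "image" (420x560x3 uint8, blue, green, red), "z_map" (420x560 float32, m along the optical axis (not along the pixel's ray), 0 where there is no reading), "fovy" (degrees; the focal length in pixels is half the picture's height over the tangent of half this angle, whatever the lens; pixels are square), "cx", "cy" (the principal point, pixels), "xyz" and "orientation" of the camera in the world. Camera axes: x right, y up, looking along -z (the intrinsics and any distortion apply to the point x, -y, -z); pixel columns grow to the right and rows downward; lengths in m; the calibration is good to about 2 mm. A picture is of the moment at which its call begins.
- sign_off(): hands the job in; it is judged then, once.
The state is a dict: "time_s": time; "joints": joint angles; "qvel": joint speeds; "effort": joint torques, N m; "tcp_pos": TCP position; "orientation": TCP orientation; "ft_force": force on the tool from outside, world axes, zero at the start; "torque": the same for the moment, N m; "opening": finger opening in m; "grip_force": force on a finger pad.
Only numpy, scipy, OpenCV 4.12 (cv2) and the standard library are available. Lean on these libraries where they do the work, as an engineer would, in place of code of your own. Each camera call takes 0.05 s, during which the arm holds its last target. There are 200 camera calls.

## Working session

There is one attempt and no reset: what is moved stays moved. The work goes in short steps, Python scripts to look and compute and a tool call to move; the robot and the scene stay as the last step left them, time stands still between calls to the robot, and variables do not carry over. Pictures are saved under pics/ and viewed, at most 10 in all, crops included, and the job is handed in when it is done.

Besides the shell and the picture viewer there is one more tool, called after ">>>" as a command line: name --argument value ..., lists and objects as JSON in quotes. carry_out: Moves the arm, as the interface text tells. Its arguments: {"type":"object","properties":{"rows":{"type":"array","items":{"type":"array"}},"hand":{"type":"number"}},"required":["rows"]}

```bash
ls; mkdir -p pics; cat > h.py <<'E'
import numpy as np,cv2
from scipy.spatial.transform import Rotation as R
from workcell import *
def cloud(f):
    h,w=f['z_map'].shape; fl=h/2/np.tan(np.radians(f['fovy'])/2)
    u,v=np.meshgrid(np.arange(w),np.arange(h)); z=f['z_map']
    P=np.stack([(u-f['cx'])/fl*z,-(v-f['cy'])/fl*z,-z],-1)
    o=np.array(f['orientation']); M=R.from_rotvec(o) if o.size==3 else (R.from_quat(o) if o.size==4 else R.from_matrix(o))
    W=P@M.as_matrix().T+np.array(f['xyz']); W[z==0]=np.nan
    return W
E
python3 - <<'E'
from h import *
print(read_state())
for n in ['scene','top']:
    f=grab_frame(n); print(n,{k:v for k,v in f.items() if k not in('image','z_map')})
    cv2.imwrite(f'pics/{n}0.png',f['image']); np.savez(f'{n}0.npz',W=cloud(f),im=f['image'])
E
```

```text
pics
{'time_s': 0.0, 'joints': array([-1.31781903e+00,  2.59326893e-01,  1.53608041e+00,  6.29313412e-06,
        1.34798453e+00, -2.02791600e-01]), 'qvel': array([ 1.16946509e-03,  6.39412548e-05,  1.30105032e-03,  8.66761958e-05,
       -6.56363896e-04,  9.73505180e-04]), 'effort': array([ 1.30607667e-03, -4.37303174e+01, -2.83990538e+01,  7.16541591e-02,
        4.09455132e-02, -1.30071489e-04]), 'tcp_pos': array([ 0.24201017, -0.4934548 ,  0.30192731]), 'orientation': array([-3.05861976e+00, -7.09331229e-01,  6.12376300e-05]), 'ft_force': array([0.08560661, 0.05339274, 0.88053736]), 'torque': array([-0.06502672,  0.00543693,  0.04620078]), 'grip_force': 0.0, 'opening': 0.09315059607483982}
scene {'fovy': 54.090453243889456, 'cx': 279.29474565704015, 'cy': 201.3178033975334, 'xyz': array([ 0.205196  , -0.74497063,  0.7083241 ]), 'orientation': array([ 0.85592689, -0.18915777, -0.40208103])}
top {'fovy': 46.554247819430074, 'cx': 281.34495405503657, 'cy': 210.98135222737275, 'xyz': array([0.36709605, 0.05264363, 1.2644161 ]), 'orientation': array([ 0.05975429, -0.16082512, -1.58220327])}
```

View pics/scene0.png

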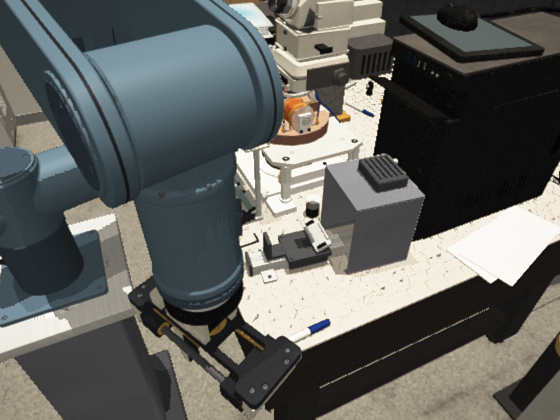

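View pics/top0.png

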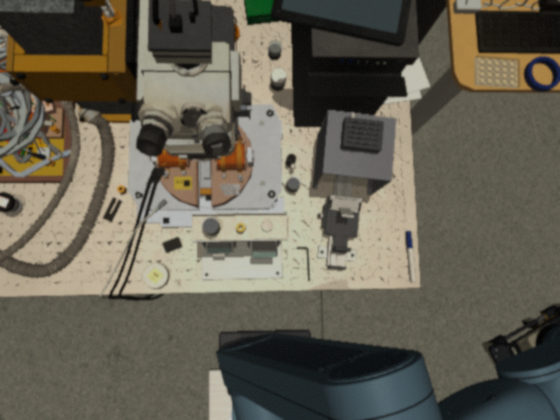

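The top view shows the rack at about (240,245), the rail and carriage at (340,225), the cowl at (355,150), and the arm at bottom. In the scene view the arm hides the rack. Next I'll take an enlarged crop and the depth points.

```bash
python3 - <<'E'
from h import *
d=np.load('top0.npz');W=d['W'];im=d['im']
cv2.imwrite('pics/c1.png',cv2.resize(im[130:290,180:420],None,fx=3.3,fy=3.3,interpolation=cv2.INTER_CUBIC))
np.set_printoptions(precision=3,suppress=True)
for u,v in [(204,274),(278,274),(193,235),(288,235),(193,216),(288,216),(330,262),(330,250),(345,240),(340,225),(345,205),(320,190),(385,190),(225,255),(265,250),(220,245),(300,280)]:
    print(u,v,W[v,u])
E
```

```text
204 274 [0.385 0.169 0.009]
278 274 [ 0.381 -0.018  0.01 ]
193 235 [0.465 0.174 0.213]
288 235 [ 0.482 -0.047 -0.003]
193 216 [0.506 0.174 0.217]
288 216 [ 0.531 -0.048  0.002]
330 262 [ 0.409 -0.149  0.033]
330 250 [ 0.44  -0.152  0.024]
345 240 [ 0.463 -0.188  0.04 ]
340 225 [ 0.501 -0.176  0.044]
345 205 [ 0.55  -0.187  0.063]
320 190 [ 0.6   -0.134 -0.001]
385 190 [ 0.599 -0.309 -0.   ]
225 255 [0.432 0.116 0.01 ]
265 250 [0.437 0.017 0.109]
220 245 [0.453 0.125 0.07 ]
300 280 [ 0.365 -0.075  0.001]
```

View pics/c1.png

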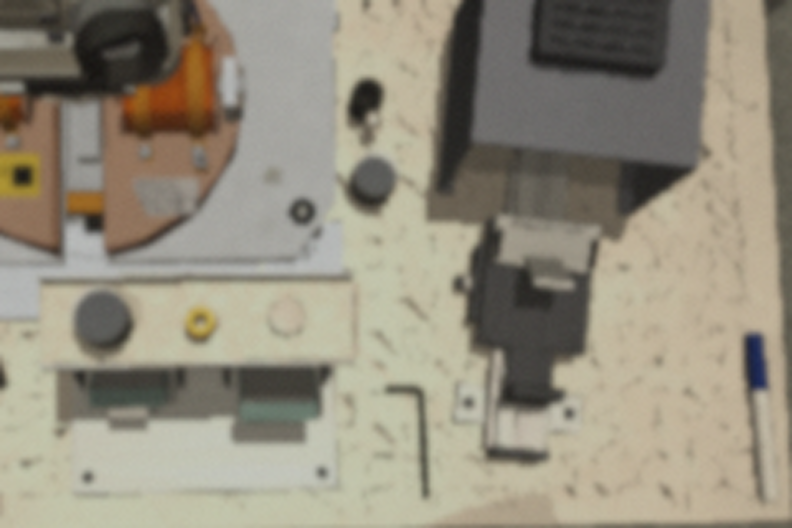

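The crop shows the rack: its right bay (crop 280,400) holds the higher mirror, with its top at z about 0.109, so that one is the tall mirror; the left bay holds the square one. The carriage is at crop (540,300), with the rail's near end at (515,455).

```bash
python3 - <<'E'
from h import *
np.set_printoptions(precision=4,suppress=True)
d=np.load('top0.npz');W=d['W']
X,Y,Z=W[...,0],W[...,1],W[...,2]
def box(m,n):
    p=W[m][:,:2].astype(np.float32); r=cv2.minAreaRect(p); print(n,len(p),r, 'z',np.median(Z[m]),p.min(0),p.max(0))
inr=(Y>-0.06)&(Y<0.2)&(X>.36)&(X<.53)
box(inr&(Z>.2)&(Z<.222),'shelf'); box(inr&(Z>.006)&(Z<.014)&(X<.43),'base')
for lo,hi,n in[(-.04,.065,'right'),(.075,.17,'left')]:
    m=inr&(Y>lo)&(Y<hi)&(Z>.03)&(Z<.2)
    p=W[m]; print(n,len(p),p[np.argsort(-p[:,2])][:25:2])
for s in['top','scene']:
    W=np.load(s+'0.npz')['W'];X,Y,Z=W[...,0],W[...,1],W[...,2]
    q=(Y>-.28)&(Y<-.11)&(X>.37)&(X<.75)
    box(q&(abs(Z-.03)<.004)&(X<.45),s+' rail');box(q&(Z>.0375)&(Z<.16)&(X<.57),s+' carr')
    for z in np.arange(.035,.13,.006):
        m=q&(abs(Z-z)<.003)&(X<.58)
        if m.sum()>3: print(round(z,3),m.sum(),W[m][:,:2].min(0),W[m][:,:2].max(0))
    box((Y>-.36)&(Y<-.05)&(X>.5)&(X<.85)&(Z>.17)&(Z<.2),s+' cowl')
E
```

```text
shelf 2072 ((0.48091453313827515, 0.07423442602157593), (0.057378023862838745, 0.20403583347797394), 0.21438497304916382) z 0.21598895845323207 [ 0.4519 -0.0278] [0.5099 0.1763]
base 1590 ((0.39835652709007263, 0.07118534296751022), (0.22695907950401306, 0.06301192194223404), 89.93603515625) z 0.009857117628152667 [ 0.3668 -0.0423] [0.4299 0.1847]
right 405 [[ 0.4323  0.0432  0.1164]
 [ 0.4271  0.0105  0.1161]
 [ 0.43    0.0409  0.1156]
 [ 0.4318  0.0033  0.1146]
 [ 0.4321  0.0244  0.1146]
 [ 0.4274  0.0221  0.1144]
 [ 0.4246 -0.0061  0.1142]
 [ 0.4343  0.0103  0.1138]
 [ 0.4229  0.0269  0.1135]
 [ 0.4343  0.0055  0.1135]
 [ 0.4299  0.0268  0.1133]
 [ 0.43    0.0338  0.113 ]
 [ 0.43    0.0291  0.1129]]
left 340 [[0.4448 0.1405 0.0915]
 [0.4446 0.1051 0.0865]
 [0.4473 0.1195 0.0854]
 [0.4471 0.1076 0.0853]
 [0.4479 0.153  0.0841]
 [0.4475 0.1292 0.0838]
 [0.4431 0.1554 0.0836]
 [0.4382 0.1483 0.0834]
 [0.4452 0.134  0.0832]
 [0.4426 0.1149 0.0829]
 [0.4428 0.1292 0.0828]
 [0.4377 0.1125 0.0827]
 [0.4451 0.1245 0.0825]]
top rail 222 ((0.42053186893463135, -0.16734056174755096), (0.0462
[... 1628 characters left out ...]
-0.2327] [ 0.5688 -0.1418]
0.053 49 [ 0.4323 -0.2268] [ 0.5542 -0.1583]
0.059 166 [ 0.4331 -0.228 ] [ 0.5623 -0.1505]
0.065 208 [ 0.433  -0.2292] [ 0.5748 -0.1481]
0.071 108 [ 0.4333 -0.2288] [ 0.5758 -0.1488]
0.077 36 [ 0.433  -0.2256] [ 0.5708 -0.1521]
0.083 36 [ 0.4338 -0.1995] [ 0.5345 -0.1584]
0.089 57 [ 0.4343 -0.1997] [ 0.531  -0.1551]
0.095 7 [ 0.5188 -0.1995] [ 0.5259 -0.1962]
0.101 9 [ 0.5162 -0.1998] [ 0.5264 -0.1814]
0.107 21 [ 0.5129 -0.1977] [ 0.5229 -0.1688]
0.113 20 [ 0.5149 -0.1944] [ 0.5217 -0.1691]
scene cowl 3683 ((0.6979297399520874, -0.19761988520622253), (0.255934476852417, 0.2111160010099411), 15.556358337402344) z 0.188426151200896 [ 0.5861 -0.2905] [ 0.8491 -0.0676]
```

>>> carry_out --rows '[[[0.05, 0.33, 0.02], [0, 0, -0.145]], [[0.1, 0.67, 0.04], [0, 0, -0.29]], [[0.15, 1, 0.06], [0, 0, -0.435]]]' --hand 1

```text
time_s: 0.35
tcp_pos: [0.2539, -0.4128, 0.3067]
orientation: [-3.12, -0.35, 0.0]
ft_force: [0.3, 0.7, -0.3]
opening: 0.0931
grip_force: 0.0
```

>>> carry_out --rows '[[[0.05, 0.33, 0.02], [0, 0, -0.145]], [[0.1, 0.67, 0.04], [0, 0, -0.29]], [[0.15, 1, 0.06], [0, 0, -0.435]]]'

```text
time_s: 0.6
tcp_pos: [0.266, -0.3323, 0.312]
orientation: [-3.141, 0.006, 0.001]
ft_force: [-0.8, -0.2, -0.2]
opening: 0.0927
grip_force: 0.0
```

>>> carry_out --rows '[[[0.05, 0.33, 0.02], [0, 0, 0]], [[0.1, 0.67, 0.04], [0, 0, 0]], [[0.15, 1, 0.06], [0, 0, 0]]]'

```text
time_s: 0.85
tcp_pos: [0.2779, -0.2523, 0.3169]
orientation: [-3.141, 0.0, 0.001]
ft_force: [1.6, 0.3, -0.7]
opening: 0.093
grip_force: 0.0
```

>>> carry_out --rows '[[[0.05, 0.33, 0.02], [0, 0, 0]], [[0.1, 0.67, 0.04], [0, 0, 0]], [[0.15, 1, 0.06], [0, 0, 0]]]'

```text
time_s: 1.1
tcp_pos: [0.2898, -0.1723, 0.3217]
orientation: [-3.141, 0.0, 0.0]
ft_force: [1.2, -0.1, -0.1]
opening: 0.0931
grip_force: 0.0
```

>>> carry_out --rows '[[[0.05, 0.33, 0.02], [0, -0.14, 0]], [[0.1, 0.67, 0.04], [0, -0.28, 0]], [[0.15, 1, 0.06], [0, -0.417, 0]]]'

```text
time_s: 1.35
tcp_pos: [0.3022, -0.0923, 0.3266]
orientation: [-3.121, -0.001, -0.347]
ft_force: [0.7, 0.2, 0.0]
opening: 0.0928
grip_force: 0.0
```

>>> carry_out --rows '[[[0.05, 0.33, 0.02], [0, -0.14, 0]], [[0.1, 0.67, 0.04], [0, -0.28, 0]], [[0.15, 1, 0.06], [0, -0.417, 0]], [[0.15, 1, 0.06], [0, -0.417, 0]], [[0.15, 1, 0.06], [0, -0.417, 0]]]'

```text
time_s: 1.77
tcp_pos: [0.3133, -0.0127, 0.3313]
orientation: [3.066, 0.005, 0.681]
ft_force: [-0.2, 0.2, -0.0]
opening: 0.0933
grip_force: 0.0
```

```bash
python3 - <<'E'
from h import *
np.set_printoptions(precision=4,suppress=True)
s=read_state();print(s['joints'],s['tcp_pos'],s['ft_force']);print(R.from_rotvec(s['orientation']).as_matrix())
for n in['wrist','scene']:
    f=grab_frame(n);print(f['xyz'],f['orientation']);cv2.imwrite(f'pics/{n}1.png',f['image']);np.savez(f'{n}1.npz',W=cloud(f),im=f['image'])
E
```

```text
[-0.6733 -0.5049  2.1744  0.2949  1.1392  0.8155] [ 0.3133 -0.0127  0.3313] [-0.2295  0.2247 -0.0343]
[[ 0.9061  0.0028  0.4231]
 [ 0.003  -1.      0.0002]
 [ 0.4231  0.0011 -0.9061]]
[ 0.3458 -0.0114  0.4374] [ 0.1296 -0.1317 -1.5628]
[ 0.2052 -0.745   0.7083] [ 0.8559 -0.1892 -0.4021]
```

View pics/wrist1.png

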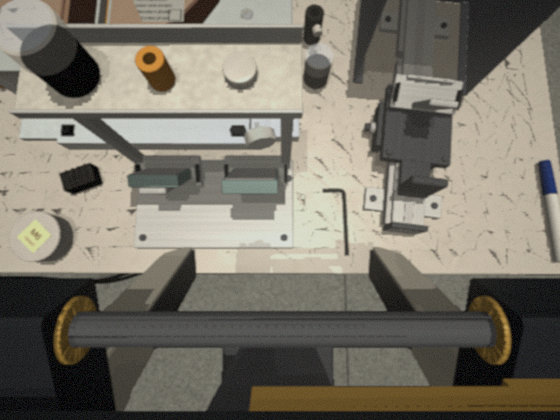

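The wrist view shows the tall mirror's top edge at (250,185), the square mirror at (160,182), the shelf front edge at row 112, the carriage tab at (425,180) and the back rest at (428,95).

```bash
python3 - <<'E'
from h import *
np.set_printoptions(precision=4,suppress=True)
d=np.load('wrist1.npz');W=d['W'];im=d['im'];X,Y,Z=W[...,0],W[...,1],W[...,2]
def box(m,n):
    if m.sum()<5: return print(n,'none')
    p=W[m].astype(np.float32); r=cv2.minAreaRect(p[:,:2]); print(n,len(p),np.round(cv2.boxPoints(r),4).tolist(), round(r[2],2),'z',np.median(p[:,2]).round(4))
c=np.mgrid[0:420,0:560]; v,u=c
rg=lambda a,b,e,g:(u>=a)&(u<=b)&(v>=e)&(v<=g)
for n,a in [('tall',(205,295,150,198)),('square',(120,203,150,198))]:
    m=rg(*a)
    lim=.085 if n=='tall' else .065
    box(m&(Z>lim)&(Z<.18),n+' upper')
    for z in np.arange(.03,.13,.006):
        k=m&(abs(Z-z)<.003)
        if k.sum()>8: print(round(z,3),k.sum(),W[k][:,:2].min(0),W[k][:,:2].max(0),np.median(W[k],0))
box(rg(100,310,190,260)&(abs(Z-.01)<.004)&(X<.43)&(Y>-.03),'base')
box((Z>.205)&(Z<.224)&rg(0,320,30,130),'shelf')
q=rg(350,480,60,240)
box(q&(abs(Z-.03)<.004)&(X<.45)&(v>190)&rg(380,428,0,400),'rail')
box(q&(Z>.085)&(X<.46),'tab top')
box(q&(Z>.05)&(X<.46),'tab')
box(q&(abs(Z-.045)<.004)&(X>.445),'saddle')
box(q&(Z>.07)&(X>.46)&(X<.59)&rg(385,470,70,112),'rest')
for z in np.arange(.05,.13,.006):
    k=q&(abs(Z-z)<.003)&(X>.46)&(X<.6)&rg(385,470,70,120)
    if k.sum()>8: print(round(z,3),k.sum(),W[k][:,:2].min(0),W[k][:,:2].max(0),np.median(W[k],0))
cv2.imwrite('pics/c2.png',np.hstack([cv2.resize(im[140:210,110:310],(800,280),interpolation=3)]))
a=cv2.resize(im[60:240,340:490],None,fx=3.2,fy=3.2,interpolation=3); cv2.imwrite('pics/c3.png',np.vstack([a]))
E
```

```text
Traceback (most recent call last):
cv2.error: OpenCV(4.12.0) /io/opencv/modules/imgproc/src/convhull.cpp:143: error: (-215:Assertion failed) total >= 0 && (depth == CV_32F || depth == CV_32S) in function 'convexHull'
```

```bash
cat > m.py <<'E'
from h import *
np.set_printoptions(precision=4,suppress=True)
d=np.load('wrist1.npz');W=d['W'];im=d['im'];X,Y,Z=W[...,0],W[...,1],W[...,2]
def box(m,n):
    if m.sum()<5: return print(n,'none')
    p=np.ascontiguousarray(W[m].astype(np.float32)[:,:2]); r=cv2.minAreaRect(p); print(n,len(p),np.round(cv2.boxPoints(r),4).tolist(), round(r[2],2),'z',np.median(W[m][:,2]).round(4))
v,u=np.mgrid[0:420,0:560]
rg=lambda a,b,e,g:(u>=a)&(u<=b)&(v>=e)&(v<=g)
for n,a in [('tall',(205,295,150,198)),('square',(120,203,150,198))]:
    m=rg(*a)
    lim=.085 if n=='tall' else .065
    box(m&(Z>lim)&(Z<.18),n+' upper')
    for z in np.arange(.03,.13,.006):
        k=m&(abs(Z-z)<.003)
        if k.sum()>8: print(round(z,3),k.sum(),W[k][:,:2].min(0),W[k][:,:2].max(0),np.median(W[k],0))
box(rg(100,310,190,260)&(abs(Z-.01)<.004)&(X<.43)&(Y>-.03),'base')
box((Z>.205)&(Z<.224)&rg(0,320,30,130),'shelf')
q=rg(350,480,60,240)
box(q&(abs(Z-.03)<.004)&(X<.45)&(v>190)&rg(380,428,0,400),'rail')
box(q&(Z>.085)&(X<.46),'tab top')
box(q&(Z>.05)&(X<.46),'tab')
box(q&(abs(Z-.045)<.004)&(X>.445),'saddle')
box(q&(Z>.07)&(X>.46)&(X<.59)&rg(385,470,70,112),'rest')
for z in np.arange(.05,.13,.006):
    k=q&(abs(Z-z)<.003)&(X>.46)&(X<.6)&rg(385,470,70,120)
    if k.sum()>8: print(round(z,3),k.sum(),W[k][:,:2].min(0),W[k][:,:2].max(0),np.median(W[k],0))
a=cv2.resize(im[140:210,110:310],(800,280),interpolation=3)
b=cv2.resize(im[60:240,340:490],(266,320),interpolation=3); c=np.zeros((320,800,3),np.uint8);c[:,:266]=b
cv2.imwrite('pics/c2.png',np.vstack([a,c]))
E
python3 m.py
```

```text
tall upper 1045 [[0.4205000102519989, 0.049400001764297485], [0.4207000136375427, -0.006399999838322401], [0.44600000977516174, -0.006300000008195639], [0.4458000063896179, 0.0494999997317791]] 0.2 z 0.1104
0.03 206 [ 0.4524 -0.0205] [0.4877 0.0591] [0.4715 0.0066 0.0319]
0.036 529 [ 0.453  -0.0204] [0.4871 0.0611] [0.4762 0.0234 0.0351]
0.042 270 [ 0.4607 -0.0202] [0.4835 0.0598] [0.4796 0.0216 0.0418]
0.048 64 [ 0.4623 -0.0201] [0.4774 0.0463] [0.4645 0.0083 0.0478]
0.054 57 [ 0.4593 -0.02  ] [0.477  0.0481] [0.4609 0.0144 0.0549]
0.06 58 [ 0.4563 -0.021 ] [0.4771 0.0479] [0.4576 0.0069 0.0619]
0.066 43 [ 0.4533 -0.0208] [0.4773 0.0481] [ 0.4572 -0.0002  0.0668]
0.072 60 [ 0.4505 -0.0207] [0.4772 0.048 ] [0.4542 0.0059 0.0705]
0.078 67 [ 0.4477 -0.0205] [0.4774 0.048 ] [0.4511 0.0074 0.0766]
0.084 52 [ 0.4453 -0.0171] [0.4762 0.048 ] [0.448  0.0185 0.0825]
0.09 61 [ 0.4306 -0.0064] [0.4457 0.0481] [0.445  0.0152 0.0892]
0.096 51 [ 0.4401 -0.0053] [0.4427 0.0479] [0.4422 0.0212 0.0949]
0.102 54 [ 0.4373 -0.0055] [0.4399 0.048 ] [0.4395 0.0211 0.1011]
0.108 446 [ 0.4205 -0.0057] [0.4
[... 2514 characters left out ...]
 [ 0.5347 -0.2195] [ 0.577  -0.1436] [ 0.5522 -0.1738  0.0628]
0.068 823 [ 0.5313 -0.2259] [ 0.5762 -0.1439] [ 0.5616 -0.1849  0.0679]
0.074 327 [ 0.5284 -0.2235] [ 0.5755 -0.1448] [ 0.5656 -0.1822  0.0746]
0.08 27 [ 0.5251 -0.1928] [ 0.569  -0.1661] [ 0.5298 -0.1717  0.0793]
0.086 22 [ 0.5239 -0.1939] [ 0.534 -0.166] [ 0.5272 -0.1707  0.0856]
0.092 26 [ 0.5205 -0.187 ] [ 0.5319 -0.1656] [ 0.5244 -0.1672  0.092 ]
0.098 27 [ 0.5175 -0.189 ] [ 0.5282 -0.1646] [ 0.5217 -0.1671  0.0975]
0.104 27 [ 0.5142 -0.1903] [ 0.5266 -0.1648] [ 0.5183 -0.1706  0.1042]
0.11 168 [ 0.5127 -0.1946] [ 0.5236 -0.1645] [ 0.5163 -0.1777  0.1116]
0.116 49 [ 0.5143 -0.1936] [ 0.521  -0.1665] [ 0.5182 -0.1809  0.1135]
```

View pics/c2.png

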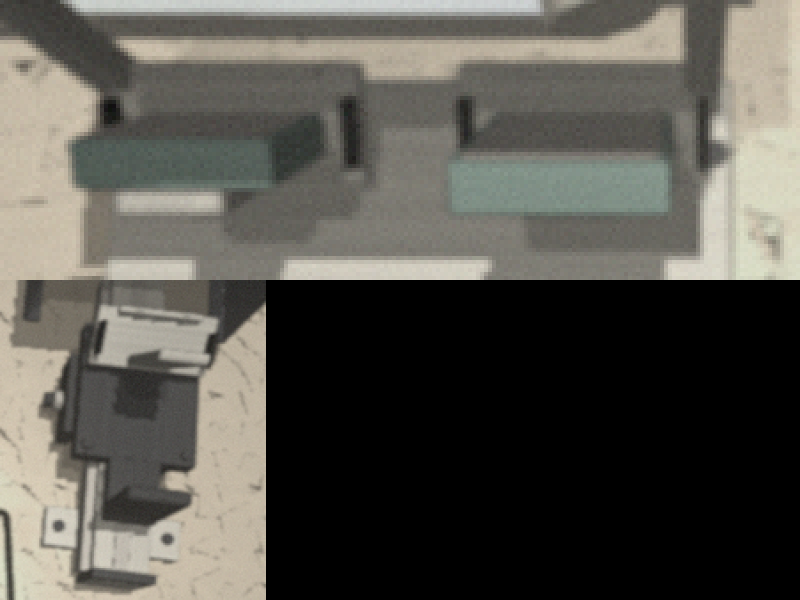

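Crop: the tall mirror's top face is at crop (560,185), its upper part clear of the right bay's posts; the carriage cradle is at lower-left crop (155,340). The numbers agree with each other: rack y 0.0767, tall bay y 0.0217, foot about (0.466, 0.0215, 0.029). The rail yaw is about -6.9° and the cradle about (0.545, -0.183, 0.060). Next I move to the pre-grasp pose on the mirror axis.

>>> carry_out --rows '[[[0.12, 0.07, -0.2], [0, 0, 0]], [[0.24, 0.14, -0.4], [0, 0, 0]], [[0.36, 0.21, -0.61], [0, 0, 0]]]'

```text
time_s: 2.12
tcp_pos: [0.3441, 0.0017, 0.2826]
orientation: [3.065, -0.003, 0.68]
ft_force: [-0.5, -1.0, 0.2]
opening: 0.0926
grip_force: 0.0
```

>>> carry_out --rows '[[[0.12, 0.07, -0.2], [0, 0, 0]], [[0.24, 0.14, -0.4], [0, 0, 0]], [[0.36, 0.21, -0.61], [0, 0, 0]], [[0.36, 0.21, -0.61], [0, 0, 0]], [[0.36, 0.21, -0.61], [0, 0, 0]]]'

```text
time_s: 2.53
tcp_pos: [0.3718, 0.0194, 0.2329]
orientation: [-3.067, -0.001, -0.673]
ft_force: [0.0, -0.6, -0.6]
opening: 0.0928
grip_force: 0.0
```

```bash
python3 - <<'E'
from h import *
np.set_printoptions(precision=4,suppress=True)
s=read_state();print(s['joints'],s['tcp_pos'],s['ft_force']);T=R.from_rotvec(s['orientation']).as_matrix();print(T)
f=grab_frame('wrist');W=cloud(f);cv2.imwrite('pics/w2.png',f['image'])
Q=(W-s['tcp_pos'])@T   # tool coords
c,sn=np.cos(np.radians(25)),np.sin(np.radians(25))
P=W-np.array([.4657,.0215,.0294]); n=c*P[...,0]+sn*P[...,2]; t=-sn*P[...,0]+c*P[...,2]; y=P[...,1]
m=(abs(y)<.035)&(abs(n)<.014)&(t>.08)&(t<.1); print('top',m.sum(),'t',np.median(t[m]),'n',np.percentile(n[m&(abs(t-np.median(t[m]))<.002)],[2,98]),'y',np.percentile(y[m],[2,50,98]))
m=(abs(y)<.035)&(abs(n)<.014)&(t>.03)&(t<.085); print('face',m.sum(),np.percentile(n[m],[5,50,95]),np.percentile(y[m],[2,98]))
k=(W[...,2]>.2)&(W[...,2]<.24)&(abs(y)<.07);print('shelf front',np.percentile(W[k][:,0],1),'tool x of shelf', np.percentile(Q[k][:,0],1))
E
```

```text
[-0.3763 -0.2251  2.2842  0.2454  0.6925  1.0355] [0.3718 0.0194 0.2329] [ 0.0455 -0.5667 -0.6373]
[[ 0.908   0.0008  0.4189]
 [ 0.0003 -1.      0.0013]
 [ 0.4189 -0.001  -0.908 ]]
top 1931 t 0.09023813228156655 n [-0.0072  0.0062] y [-0.0267 -0.0003  0.0265]
face 1360 [0.0061 0.0066 0.0069] [-0.0263  0.0264]
shelf front 0.3685034596107581 tool x of shelf -0.0064971763492730535
```

View pics/w2.png

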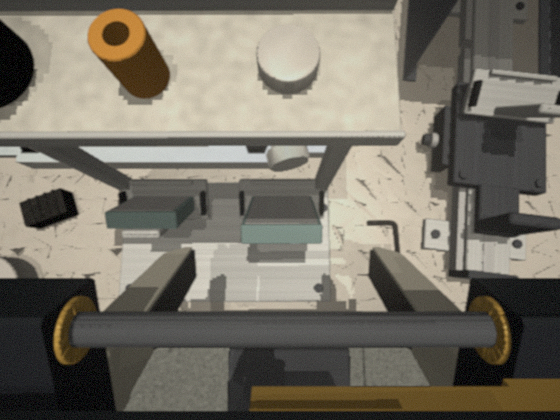

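The pre-grasp view shows the tall mirror top at (282,232), centred between the fingers, with the shelf above at row 135 clear. The mirror model holds to within 0.5 mm, so I descend along its axis.

>>> carry_out --rows '[[[0.065, 0.003, -0.14], [0, 0, 0]], [[0.13, 0.006, -0.28], [0, 0, 0]], [[0.195, 0.009, -0.42], [0, 0, 0]], [[0.258, 0.012, -0.566], [0, 0, 0]], [[0.258, 0.012, -0.566], [0, 0, 0]]]'

```text
time_s: 3.0
tcp_pos: [0.3926, 0.0199, 0.1883]
orientation: [3.067, -0.002, 0.679]
ft_force: [0.5, -0.1, 0.2]
opening: 0.0932
grip_force: 0.0
```

>>> carry_out --rows '[[[0.065, 0.003, -0.14], [0, 0, 0]], [[0.13, 0.006, -0.28], [0, 0, 0]], [[0.195, 0.009, -0.42], [0, 0, 0]], [[0.258, 0.012, -0.566], [0, 0, 0]], [[0.258, 0.012, -0.566], [0, 0, 0]], [[0.258, 0.012, -0.566], [0, 0, 0]]]'

```text
time_s: 3.5
tcp_pos: [0.4132, 0.0212, 0.1441]
orientation: [-3.067, 0.001, -0.681]
ft_force: [0.2, 0.6, -0.5]
opening: 0.093
grip_force: 0.0
```

```bash
python3 - <<'E'
from h import *
np.set_printoptions(precision=4,suppress=True)
s=read_state();print(s['joints'],s['tcp_pos'],s['ft_force']);T=R.from_rotvec(s['orientation']).as_matrix();print(T)
c,sn=np.cos(np.radians(25)),np.sin(np.radians(25))
f=np.array([.4657,.0215,.0294]);d=s['tcp_pos']+.065*T[:,2]-f
print('grasp n,y,t',c*d[0]+sn*d[2],d[1],-sn*d[0]+c*d[2])
E
```

```text
[-0.3138  0.0559  2.3452  0.3938  0.3475  0.9127] [0.4132 0.0212 0.1441] [ 0.2121  0.5939 -0.4639]
[[ 0.9061 -0.0003  0.423 ]
 [-0.0004 -1.      0.0001]
 [ 0.423  -0.0003 -0.9061]]
grasp n,y,t 0.0009488502351245633 -0.00027713598838947223 0.06109393281162418
```

>>> carry_out --rows '[[[0, 0, 0], [0, 0, 0]], [[0, 0, 0], [0, 0, 0]], [[0, 0, 0], [0, 0, 0]], [[0, 0, 0], [0, 0, 0]], [[0, 0, 0], [0, 0, 0]], [[0, 0, 0], [0, 0, 0]]]' --hand 0.28

```text
time_s: 4.0
tcp_pos: [0.413, 0.0217, 0.1436]
orientation: [3.067, 0.001, 0.681]
ft_force: [-0.6, 0.4, -0.4]
opening: 0.0604
grip_force: 0.0
```

>>> carry_out --rows '[[[0, 0, 0], [0, 0, 0]], [[0, 0, 0], [0, 0, 0]], [[0, 0, 0], [0, 0, 0]], [[0, 0, 0], [0, 0, 0]], [[0, 0, 0], [0, 0, 0]], [[0, 0, 0], [0, 0, 0]]]' --hand 0.0

```text
time_s: 4.5
tcp_pos: [0.4131, 0.0215, 0.1435]
orientation: [3.067, 0.0, 0.681]
ft_force: [-3.2, -2.3, 5.0]
opening: 0.0558
grip_force: 30.0
```

>>> carry_out --rows '[[[-0.01, 0, 0.03], [0, 0, 0]], [[-0.03, 0, 0.08], [0, 0, 0]], [[-0.07, 0, 0.17], [0, 0, 0]], [[-0.12, 0, 0.28], [0, 0, 0]], [[-0.19, 0, 0.42], [0, 0, 0]], [[-0.264, 0, 0.566], [0, 0, 0]], [[-0.264, 0, 0.566], [0, 0, 0]]]'

```text
time_s: 5.08
tcp_pos: [0.3917, 0.0217, 0.1902]
orientation: [3.066, 0.001, 0.683]
ft_force: [-0.1, -0.2, -1.7]
opening: 0.0559
grip_force: 30.0
```

>>> carry_out --rows '[[[-0.03, 0, 0.06], [0, 0, 0]], [[-0.09, 0, 0.2], [0, 0, 0]], [[-0.17, 0, 0.36], [0, 0, 0]], [[-0.25, 0, 0.54], [0, 0, 0]], [[-0.33, 0, 0.7], [0, 0, 0]], [[-0.37, 0, 0.8], [0, 0, 0]], [[-0.37, 0, 0.8], [0, 0, 0]]]'

```text
time_s: 5.67
tcp_pos: [0.3619, 0.0217, 0.2533]
orientation: [3.066, 0.001, 0.682]
ft_force: [0.0, 0.4, -1.2]
opening: 0.0557
grip_force: 30.0
```

```bash
python3 - <<'E'
from h import *
np.set_printoptions(precision=4,suppress=True)
s=read_state();print(s['joints'],s['tcp_pos'],s['ft_force'],s['opening'],s['grip_force']);T=R.from_rotvec(s['orientation']).as_matrix()
f=grab_frame('wrist');W=cloud(f);cv2.imwrite('pics/w3.png',f['image']);np.savez('wrist3.npz',W=W,im=f['image'])
Q=(W-s['tcp_pos'])@T
m=(abs(Q[...,1])<.026)&(abs(Q[...,0])<.02)&(Q[...,2]>.02)&(Q[...,2]<.05)
print('mirror top in tool: z',np.percentile(Q[m][:,2],[5,50,95]),'x',np.percentile(Q[m][:,0],[2,98]))
m=(abs(Q[...,1])<.026)&(abs(Q[...,0])<.02)&(Q[...,2]>.05)&(Q[...,2]<.13);print('face x by z')
for a in np.arange(.05,.13,.01):
    k=m&(abs(Q[...,2]-a)<.005)
    if k.sum()>9: print(a.round(3),k.sum(),np.median(Q[k][:,0]))
E
```

```text
[-0.3833 -0.2847  2.2658  0.2305  0.7645  1.0523] [0.3619 0.0217 0.2533] [ 0.0066  0.4023 -1.2371] 0.05566256082514077 29.994274377822876
mirror top in tool: z [0.0346 0.038  0.0485] x [0.0016 0.0066]
face x by z
0.05 612 0.006073240823510766
0.06 1054 0.0060420402840267486
0.07 864 0.006026025634938094
0.08 748 0.006012302016988841
0.09 624 0.006003478657037823
0.1 536 0.006000379624947099
0.11 464 0.005945852397185239
0.12 328 0.005958951971190847
```

View pics/w3.png

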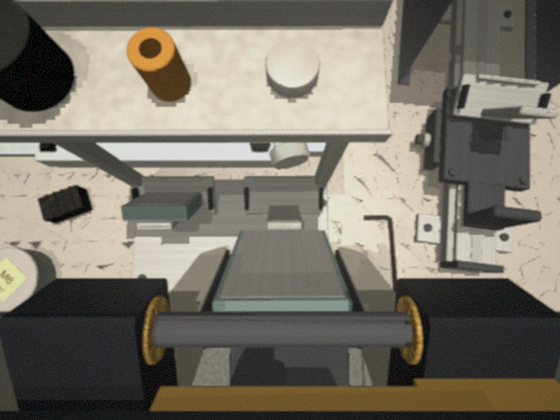

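The mirror is held square (coated face at tool x=+6 mm, parallel to the tool) at (282,270), with the carriage cradle visible at (505,95). Next I refine the cradle frame from this closer view.

```bash
cat > cr.py <<'E'
from h import *
import sys
np.set_printoptions(precision=4,suppress=True)
def run(W,C=np.array([.545,-.1828,.0603]),yaw=-6.9):
    M=R.from_euler('z',yaw,degrees=True).as_matrix(); L=(W-C)@M   # rail frame
    c,s=np.cos(np.radians(25)),np.sin(np.radians(25))
    x,y,z=L[...,0],L[...,1],L[...,2]; n=c*x+s*z; t=-s*x+c*z
    led=(n>.003)&(n<.025)&(abs(y)<.03)&(abs(t)<.008); print('ledge t',led.sum(),np.median(t[led]))
    lip=(n>.02)&(n<.045)&(abs(y)<.028)&(t>.0035)&(t<.012); print('lip n',lip.sum(),np.percentile(n[lip],[5,95]),np.median(t[lip]))
    rs=(t>.02)&(t<.055)&(abs(y)<.02)&(abs(n)<.02); print('rest n',rs.sum(),np.percentile(n[rs],[1,5,95,99]),'y',np.percentile(y[rs],[1,99]))
    tp=(t>.055)&(t<.07)&(abs(y)<.025)&(abs(n)<.02); print('rest top t',np.median(t[tp]),'n',np.percentile(n[tp],[2,98]),'y',np.percentile(y[tp],[2,98]), 'slope',np.polyfit(y[tp],n[tp],1))
    lg=(abs(y)>.028)&(abs(y)<.05)&(t>.006)&(t<.014)&(n>0)&(n<.028)
    for sg in(1,-1):
        k=lg&(y*sg>0); print('lug',sg,k.sum(),np.percentile(y[k],[2,98]) if k.sum() else '')
    tb=(x>-.13)&(x<-.09)&(abs(y)<.03)&(z>.022); print('tab x',np.percentile(x[tb],[1,99]),'y',np.percentile(y[tb],[2,98]),'ztop',np.percentile(L[tb][:,2],95)+C[2],'slope')
    k=tb&(x<np.percentile(x[tb],50)); print(tb.sum())
    rl=(x<-.125)&(x>-.16)&(abs(y)<.03)&(abs(z+C[2]-.03)<.003);print('rail y',rl.sum(),np.percentile(y[rl],[1,99]),'near end x',np.percentile(x[rl],1))
    p=np.ascontiguousarray(W[tb][:,:2].astype(np.float32)); print('tab ang',cv2.minAreaRect(p)[2])
if __name__=='__main__':
    for f in sys.argv[1:]: print(f);run(np.load(f)['W'])
E
python3 cr.py wrist3.npz wrist1.npz top0.npz
```

```text
wrist3.npz
ledge t 1589 -0.0007353150027005362
lip n 233 [0.0249 0.0284] 0.004339873436760639
rest n 308 [-0.0073 -0.0072 -0.001  -0.0003] y [-0.0104  0.0154]
rest top t 0.05887595728997991 n [-0.0071 -0.0004] y [-0.0135  0.0145] slope [ 0.0071 -0.0039]
lug 1 104 [0.0351 0.0388]
lug -1 93 [-0.0391 -0.0347]
tab x [-0.111  -0.1013] y [-0.0177  0.0197] ztop 0.09058318572497721 slope
655
rail y 912 [-0.0191  0.0218] near end x -0.15292492270781305
tab ang 82.21139526367188
wrist1.npz
ledge t 960 -0.0006659284593018458
lip n 132 [0.0248 0.0283] 0.004381494643542146
rest n 133 [-0.0074 -0.0073 -0.0014 -0.0008] y [-0.0123  0.0152]
rest top t 0.058850616318483595 n [-0.0072 -0.0005] y [-0.0139  0.0146] slope [ 0.0032 -0.0039]
lug 1 61 [0.0349 0.0388]
lug -1 59 [-0.0389 -0.0348]
tab x [-0.1112 -0.1016] y [-0.0183  0.0194] ztop 0.09035188241121245 slope
376
rail y 553 [-0.0193  0.0219] near end x -0.1531815850416785
tab ang 84.45060729980469
top0.npz
ledge t 196 -0.0015457263759286882
lip n 12 [0.0261 0.0294] 0.005158676771523237
rest n 55 [-0.0032 -0.0024  0.0009  0.0012] y [-0.0169  0.0124]
rest top t 0.058503429802806914 n [-0.0062  0.0004] y [-0.0158  0.0106] slope [-0.027  -0.0028]
lug 1 9 [0.0323 0.0362]
lug -1 11 [-0.0413 -0.0374]
tab x [-0.1104 -0.1006] y [-0.0202  0.0168] ztop 0.09252936894198856 slope
67
rail y 105 [-0.0223  0.0216] near end x -0.15215171887484305
tab ang 82.5693588256836
```

>>> carry_out --rows '[[[0.01, -0.05, 0.01], [0, 0, -0.005]], [[0.02, -0.17, 0.02], [0, 0, -0.02]], [[0.04, -0.35, 0.04], [0, 0, -0.04]], [[0.06, -0.57, 0.06], [0, 0, -0.065]], [[0.08, -0.79, 0.08], [0, 0, -0.09]], [[0.1, -1, 0.1], [0, 0, -0.115]]]'

```text
time_s: 6.22
tcp_pos: [0.37, -0.0591, 0.2595]
orientation: [3.055, -0.093, 0.674]
ft_force: [0.3, 0.0, -2.1]
opening: 0.0556
grip_force: 30.0
```

>>> carry_out --rows '[[[0.02, -0.22, 0], [0, 0, -0.025]], [[0.04, -0.43, 0], [0, 0, -0.05]], [[0.06, -0.64, 0], [0, 0, -0.075]], [[0.08, -0.82, 0], [0, 0, -0.1]], [[0.09, -0.94, 0], [0, 0, -0.115]], [[0.1, -1, 0], [0, 0, -0.115]], [[0.1, -1, 0], [0, 0, -0.115]]]'

```text
time_s: 6.8
tcp_pos: [0.3783, -0.1391, 0.26]
orientation: [3.037, -0.184, 0.672]
ft_force: [0.4, 0.5, -2.7]
opening: 0.0561
grip_force: 30.0
```

>>> carry_out --rows '[[[0.04, -0.01, 0], [0, 0, 0]], [[0.13, -0.05, -0.02], [0, 0, 0]], [[0.28, -0.1, -0.04], [0, 0, 0]], [[0.45, -0.17, -0.07], [0, 0, 0]], [[0.62, -0.23, -0.1], [0, 0, 0]]]'

```text
time_s: 7.22
tcp_pos: [0.429, -0.1563, 0.2526]
orientation: [3.036, -0.181, 0.675]
ft_force: [0.2, -0.1, -2.1]
opening: 0.056
grip_force: 30.0
```

>>> carry_out --rows '[[[0.17, -0.06, -0.05], [0, 0, 0]], [[0.33, -0.12, -0.12], [0, 0, 0]], [[0.47, -0.17, -0.19], [0, 0, 0]], [[0.57, -0.2, -0.24], [0, 0, 0]], [[0.62, -0.22, -0.26], [0, 0, 0]], [[0.62, -0.22, -0.26], [0, 0, 0]], [[0.62, -0.22, -0.26], [0, 0, 0]]]'

```text
time_s: 7.8
tcp_pos: [0.4774, -0.1738, 0.2316]
orientation: [3.037, -0.182, 0.673]
ft_force: [-0.4, 0.7, -2.1]
opening: 0.0559
grip_force: 30.0
```

```bash
cat > st.py <<'E'
from h import *
np.set_printoptions(precision=4,suppress=True)
s=read_state();T=R.from_rotvec(s['orientation']).as_matrix()
C=np.array([.545,-.1828,.0603]);M=R.from_euler('z',-6.9,degrees=True).as_matrix()
c,sn=np.cos(np.radians(25)),np.sin(np.radians(25))
def nt(p):
    l=(p-C)@M; return np.array([c*l[0]+sn*l[2],l[1],-sn*l[0]+c*l[2]])
print(s['time_s'],s['joints'],s['tcp_pos'],s['ft_force'],s['opening'],s['grip_force'])
print('foot n,y,t',nt(s['tcp_pos']+.1255*T[:,2]-.001*T[:,0]));print('tool axes in rail',M.T@T)
U=np.stack([M@[c,0,sn],M@[0,1,0],M@[-sn,0,c]])/.08; print('units per metre n,y,t',U)
E
python3 st.py; python3 - <<'E'
from h import *
import sys; sys.path.insert(0,'.')
from cr import run
f=grab_frame('wrist');W=cloud(f);run(W);s=read_state();T=R.from_rotvec(s['orientation']).as_matrix();Q=(W-s['tcp_pos'])@T
m=(abs(Q[...,1])<.026)&(abs(Q[...,0])<.02)&(Q[...,2]>.05)&(Q[...,2]<.12);print('face',np.percentile(Q[m][:,0],[5,50,95]))
cv2.imwrite('pics/w4.png',f['image'])
E
```

```text
7.8 [-0.7047  0.0737  2.0255  0.3682  0.7062  0.7444] [ 0.4774 -0.1738  0.2316] [-0.3892  0.7148 -2.0913] 0.05586682654332864 29.994219839572906
foot n,y,t [0.0096 0.0009 0.0586]
tool axes in rail [[ 0.9065  0.0011  0.4223]
 [ 0.0008 -1.      0.0008]
 [ 0.4223 -0.0004 -0.9065]]
units per metre n,y,t [[11.2468 -1.361   5.2827]
 [ 1.5017 12.4095  0.    ]
 [-5.2445  0.6347 11.3288]]
ledge t 1797 -0.0007219669150774954
lip n 258 [0.025  0.0283] 0.004253839183795632Traceback (most recent call last):
  File "<stdin>", line 4, in <module>
  File "cr.py", line 10, in run
    rs=(t>.02)&(t<.055)&(abs(y)<.02)&(abs(n)<.02); print('rest n',rs.sum(),np.percentile(n[rs],[1,5,95,99]),'y',np.percentile(y[rs],[1,99]))
                                                                           ~~~~~~~~~~~~~^^^^^^^^^^^^^^^^^^^
    return _quantile_unchecked(
        a, q, axis, out, overwrite_input, method, keepdims, weights)
    return _ureduce(a,
                    func=_quantile_ureduce_func,
    ...<5 lines>...
                    overwrite_input=overwrite_input,
                    method=method)
    r = func(a, **kwargs)
    result = _quantile(arr,
                       quantiles=q,
    ...<2 lines>...
                       out=out,
                       weights=wgt)
    slices_having_nans = np.isnan(arr[-1, ...])
                                  ~~~^^^^^^^^^
IndexError: index -1 is out of bounds for axis 0 with size 0
```

>>> carry_out --rows '[[[0.02, 0, -0.05], [0, 0, 0]], [[0.06, -0.01, -0.14], [0, 0, 0]], [[0.12, -0.02, -0.26], [0, 0, 0]], [[0.18, -0.03, -0.39], [0, 0, 0]], [[0.23, -0.04, -0.49], [0, 0, 0]], [[0.262, -0.043, -0.566], [0, 0, 0]], [[0.262, -0.043, -0.566], [0, 0, 0]]]'

```text
time_s: 8.43
tcp_pos: [0.4982, -0.1775, 0.185]
orientation: [3.038, -0.183, 0.671]
ft_force: [0.9, 0.7, -2.1]
opening: 0.0557
grip_force: 30.0
```

>>> carry_out --rows '[[[0.008, -0.001, -0.018], [0, 0, 0]], [[0.016, -0.002, -0.035], [0, 0, 0]], [[0.024, -0.003, -0.052], [0, 0, 0]], [[0.032, -0.004, -0.068], [0, 0, 0]], [[0.032, -0.004, -0.068], [0, 0, 0]], [[0.032, -0.004, -0.068], [0, 0, 0]]]'

```text
time_s: 8.93
tcp_pos: [0.501, -0.1781, 0.1813]
orientation: [3.036, -0.183, 0.674]
ft_force: [-0.0, -0.7, -3.1]
opening: 0.056
grip_force: 30.0
```

```bash
python3 st.py; python3 -c "
from h import *
f=grab_frame('wrist');cv2.imwrite('pics/w5.png',f['image'])"
```

```text
8.9333 [-0.6744  0.191   2.0405  0.4227  0.5731  0.6983] [ 0.501  -0.1781  0.1813] [-0.0412 -0.6601 -3.1159] 0.05600642719907631 29.994164407253265
foot n,y,t [ 0.0101 -0.0007  0.0029]
tool axes in rail [[ 0.9061  0.0002  0.4232]
 [ 0.0003 -1.     -0.0001]
 [ 0.4232  0.0003 -0.9061]]
units per metre n,y,t [[11.2468 -1.361   5.2827]
 [ 1.5017 12.4095  0.    ]
 [-5.2445  0.6347 11.3288]]
```

View pics/w5.png

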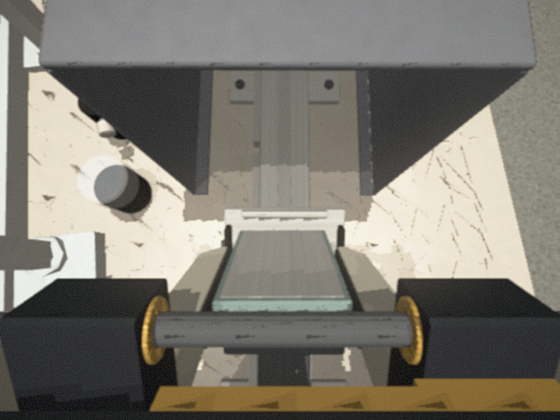

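The view shows the mirror centred between the lugs, its foot at row 228 inside the lip, with the cowl well clear ahead. I creep down next.

>>> carry_out --rows '[[[0.004, 0, -0.009], [0, 0, 0]], [[0.008, -0.001, -0.018], [0, 0, 0]], [[0.013, -0.002, -0.028], [0, 0, 0]], [[0.013, -0.002, -0.028], [0, 0, 0]]]'

```text
time_s: 9.32
tcp_pos: [0.502, -0.1783, 0.1788]
orientation: [3.036, -0.183, 0.674]
ft_force: [0.7, -0.3, -1.9]
opening: 0.0557
grip_force: 30.0
```

>>> carry_out --rows '[[[0.0025, 0, -0.0055], [0, 0, 0]], [[0.005, 0, -0.011], [0, 0, 0]], [[0.005, 0, -0.011], [0, 0, 0]]]'

```text
time_s: 9.57
tcp_pos: [0.5025, -0.1782, 0.1779]
orientation: [3.036, -0.183, 0.674]
ft_force: [-0.9, -0.4, -2.0]
opening: 0.056
grip_force: 30.0
```

>>> carry_out --rows '[[[0.0025, 0, -0.0055], [0, 0, 0]], [[0.005, 0, -0.011], [0, 0, 0]], [[0.005, 0, -0.011], [0, 0, 0]]]'

```text
time_s: 9.82
tcp_pos: [0.5029, -0.1782, 0.1776]
orientation: [3.036, -0.182, 0.675]
ft_force: [-2.9, 1.0, 3.1]
opening: 0.0557
grip_force: 30.0
```

>>> carry_out --rows '[[[-0.002, 0, 0.0045], [0, 0, 0]], [[-0.013, 0.001, -0.001], [0, 0, 0]], [[-0.024, 0.003, -0.006], [0, 0, 0]], [[-0.03, 0.003, -0.009], [0, 0, 0]], [[-0.03, 0.003, -0.009], [0, 0, 0]]]'

```text
time_s: 10.23
tcp_pos: [0.5006, -0.1782, 0.1765]
orientation: [3.036, -0.183, 0.674]
ft_force: [0.5, -0.5, -0.7]
opening: 0.0556
grip_force: 30.0
```

>>> carry_out --rows '[[[-0.0056, 0.0007, -0.0026], [0, 0, 0]], [[-0.0112, 0.0014, -0.0053], [0, 0, 0]], [[-0.0112, 0.0014, -0.0053], [0, 0, 0]]]'

```text
time_s: 10.48
tcp_pos: [0.5003, -0.1782, 0.1765]
orientation: [3.035, -0.183, 0.676]
ft_force: [4.9, 1.6, -0.5]
opening: 0.0564
grip_force: 30.0
```

```bash
python3 st.py|head -2
```

```text
10.4833 [-0.6759  0.1975  2.0485  0.4348  0.5592  0.684 ] [ 0.5003 -0.1782  0.1765] [ 4.8923  1.5731 -0.4785] 0.05635204954746916 29.997015595436096
foot n,y,t [ 0.0076 -0.0008 -0.0012]
```

>>> carry_out --rows '[[[0.0015, 0, -0.0035], [0, 0, 0]], [[0.003, 0, -0.007], [0, 0, 0]], [[0.003, 0, -0.007], [0, 0, 0]]]'

```text
time_s: 10.73
tcp_pos: [0.5004, -0.1782, 0.1765]
orientation: [3.035, -0.183, 0.677]
ft_force: [0.5, 1.6, 5.5]
opening: 0.0555
grip_force: 30.0
```

>>> carry_out --rows '[[[0, 0, 0], [0, 0, 0]], [[0, 0, 0], [0, 0, 0]], [[0, 0, 0], [0, 0, 0]], [[0, 0, 0], [0, 0, 0]]]' --hand 0.35

```text
time_s: 11.07
tcp_pos: [0.4995, -0.1778, 0.1751]
orientation: [3.037, -0.183, 0.673]
ft_force: [0.2, -0.4, -0.7]
opening: 0.0628
grip_force: 0.0
```

>>> carry_out --rows '[[[0, 0, 0], [0, 0, 0]], [[0, 0, 0], [0, 0, 0]], [[0, 0, 0], [0, 0, 0]], [[0, 0, 0], [0, 0, 0]]]' --hand 0.8

```text
time_s: 11.4
tcp_pos: [0.4997, -0.1779, 0.1754]
orientation: [3.036, -0.183, 0.673]
ft_force: [0.6, -0.5, 1.1]
opening: 0.0824
grip_force: 0.0
```

```bash
python3 - <<'E'
from h import *
np.set_printoptions(precision=4,suppress=True)
from cr import *
f=grab_frame('wrist');W=cloud(f);s=read_state();T=R.from_rotvec(s['orientation']).as_matrix()
print(s['tcp_pos'],s['ft_force'],s['opening'],s['grip_force'])
C=np.array([.545,-.1828,.0603]);M=R.from_euler('z',-6.9,degrees=True).as_matrix();L=(W-C)@M
c,sn=np.cos(np.radians(25)),np.sin(np.radians(25));x,y,z=L[...,0],L[...,1],L[...,2];n=c*x+sn*z;t=-sn*x+c*z
m=(abs(y)<.026)&(t>.03)&(t<.087)&(n>.005)&(n<.03)
print('face n by t',[(a,np.median(n[m&(abs(t-a)<.005)]).round(4)) for a in(.035,.05,.065,.08)],'y',np.percentile(y[(abs(n-.014)<.004)&(t>.04)&(t<.08)&(abs(y)<.031)],[1,99]))
m=(abs(y)<.03)&(t>.08)&(t<.1)&(n>0)&(n<.012);print('top t',np.median(t[m]))
E
```

```text
[ 0.4998 -0.1779  0.1754] [ 0.1208 -1.3457  0.3459] 0.08295629278152425 0.0
face n by t [(0.035, np.float64(0.0146)), (0.05, np.float64(0.0146)), (0.065, np.float64(0.0146)), (0.08, np.float64(0.0146))] y [-0.0264  0.0275]
top t 0.08904287870201479
```

The mirror sits parallel to the rest, with its face at n=14.6 mm, its top at t=89 mm and centred in y. I retreat along its axis, then go behind the tab with the fingers closed and a 10° lean.

>>> carry_out --rows '[[[-0.02, 0.002, 0.05], [0, 0, 0]], [[-0.08, 0.01, 0.17], [0, 0, 0]], [[-0.17, 0.021, 0.37], [0, 0, 0]], [[-0.27, 0.033, 0.59], [0, 0, 0]], [[-0.37, 0.045, 0.8], [0, 0, 0]], [[-0.42, 0.051, 0.906], [0, 0, 0]], [[-0.42, 0.051, 0.906], [0, 0, 0]]]'

```text
time_s: 12.03
tcp_pos: [0.4663, -0.1744, 0.2507]
orientation: [3.032, -0.182, 0.679]
ft_force: [0.7, -0.3, 0.7]
opening: 0.084
grip_force: 0.0
```

>>> carry_out --rows '[[[-0.2, 0.024, 0], [0.01, 0.1, 0]], [[-0.4, 0.048, 0], [0.024, 0.2, 0]], [[-0.6, 0.072, 0], [0.036, 0.3, 0]], [[-0.8, 0.096, 0], [0.048, 0.4, 0]], [[-0.913, 0.11, 0], [0.06, 0.496, 0]], [[-0.913, 0.11, 0], [0.06, 0.496, 0]]]' --hand -1

```text
time_s: 12.53
tcp_pos: [0.3926, -0.1649, 0.2475]
orientation: [3.114, -0.187, 0.269]
ft_force: [0.3, -0.1, 0.7]
opening: 0.0484
grip_force: 0.0
```

```bash
cat > tb.py <<'E'
from h import *
np.set_printoptions(precision=4,suppress=True)
s=read_state();T=R.from_rotvec(s['orientation']).as_matrix()
C=np.array([.545,-.1828,.0603]);M=R.from_euler('z',-6.9,degrees=True).as_matrix()
print(s['time_s'],s['joints'],s['tcp_pos'],s['ft_force'],s['opening'])
l=lambda p:(p-C)@M+[.111,0,C[2]]
print('tip, front corner rel tab face',l(s['tcp_pos']+.084*T[:,2]),l(s['tcp_pos']+.084*T[:,2]+.0075*T[:,0]));print((M.T@T)[:,2])
f=grab_frame('wrist');W=cloud(f);L=(W-C)@M
c,sn=np.cos(np.radians(25)),np.sin(np.radians(25));x,y,z=L[...,0],L[...,1],L[...,2]
b=(z+C[2]>.075)&(z+C[2]<.096)&(x>-.125)&(x<.03)&(abs(y)<.022)&(x<-.07+.0*x)
if b.sum()>9: print('tab',b.sum(),np.percentile(x[b],[2,98]),np.percentile(y[b],[2,98]))
m=(abs(y)<.035)&(z+C[2]>.1)&(z+C[2]<.16)&(x>-.06)&(x<.15);n=c*x+sn*z;t=-sn*x+c*z
if m.sum()>9: print('mirror top zmax',np.percentile(z[m],99)+C[2],'x@top',np.percentile(x[m&(z>np.percentile(z[m],80))],[5,95]),'y',np.percentile(y[m],[2,98]))
cv2.imwrite('pics/w_t%d.png'%int(s['time_s']*100),f['image'])
E
python3 tb.py
```

```text
12.5333 [-0.7292 -0.0011  1.9957  0.1165  1.0083  0.9064] [ 0.3926 -0.1649  0.2475] [ 0.3255 -0.0883  0.6549] 0.048417818920520904
tip, front corner rel tab face [-0.0281 -0.0005  0.1647] [-0.0207 -0.0005  0.166 ]
[ 0.1715  0.0003 -0.9852]
tab 667 [-0.1101 -0.101 ] [-0.0191  0.0186]
mirror top zmax 0.14740060215350426 x@top [-0.0294 -0.0246] y [-0.0258  0.0271]
```

>>> carry_out --rows '[[[0, 0, -0.15], [0, 0, 0]], [[0, 0, -0.3], [0, 0, 0]], [[0, 0, -0.45], [0, 0, 0]], [[0, 0, -0.6], [0, 0, 0]]]'

```text
time_s: 12.92
tcp_pos: [0.3936, -0.165, 0.1991]
orientation: [3.113, -0.187, 0.276]
ft_force: [-0.4, -0.6, -0.1]
opening: 0.0179
grip_force: 0.0
```

>>> carry_out --rows '[[[0, 0, -0.15], [0, 0, 0]], [[0, 0, -0.3], [0, 0, 0]], [[0, 0, -0.45], [0, 0, 0]], [[0, 0, -0.6], [0, 0, 0]], [[0, 0, -0.6], [0, 0, 0]], [[0, 0, -0.6], [0, 0, 0]]]'

```text
time_s: 13.42
tcp_pos: [0.3931, -0.1647, 0.1513]
orientation: [3.115, -0.188, 0.272]
ft_force: [-0.3, -0.2, 0.2]
opening: 0.0005
grip_force: 0.0
```

```bash
python3 tb.py
```

```text
13.4167 [-0.7294  0.1433  2.1291  0.1505  0.7319  0.8568] [ 0.3931 -0.1647  0.1513] [-0.3378 -0.2466  0.2114] 0.0004992776182486643
tip, front corner rel tab face [-0.0274 -0.0002  0.0686] [-0.02   -0.0002  0.0699]
[ 0.1735  0.0011 -0.9848]
tab 1779 [-0.1104 -0.1006] [-0.0189  0.0181]
mirror top zmax 0.11389846409538217 x@top [-0.0299 -0.0271] y [-0.0148  0.0134]
```

>>> carry_out --rows '[[[0.05, -0.006, 0], [0, 0, 0]], [[0.1, -0.012, 0], [0, 0, 0]], [[0.14, -0.017, 0], [0, 0, 0]], [[0.16, -0.019, 0], [0, 0, 0]]]'

```text
time_s: 13.8
tcp_pos: [0.4069, -0.1669, 0.1525]
orientation: [3.112, -0.187, 0.275]
ft_force: [-0.2, 0.1, -1.2]
opening: 0.0006
grip_force: 0.0
```

>>> carry_out --rows '[[[0.008, -0.001, 0], [0, 0, 0]], [[0.016, -0.002, 0], [0, 0, 0]], [[0.024, -0.003, 0], [0, 0, 0]], [[0.032, -0.004, 0], [0, 0, 0]], [[0.04, -0.005, 0], [0, 0, 0]], [[0.048, -0.006, 0], [0, 0, 0]], [[0.056, -0.007, 0], [0, 0, 0]], [[0.064, -0.008, 0], [0, 0, 0]], [[0.072, -0.009, 0], [0, 0, 0]], [[0.08, -0.01, 0], [0, 0, 0]], [[0.088, -0.011, 0], [0, 0, 0]], [[0.096, -0.012, 0], [0, 0, 0]]]'

```text
time_s: 14.8
tcp_pos: [0.4128, -0.1673, 0.1517]
orientation: [3.114, -0.186, 0.27]
ft_force: [-7.7, -1.0, 4.6]
opening: 0.0003
grip_force: 3.5
```

>>> carry_out --rows '[[[0.01, -0.001, 0], [0, 0, 0]], [[0.03, -0.004, 0], [0, 0, 0]], [[0.055, -0.007, 0], [0, 0, 0]], [[0.08, -0.01, 0], [0, 0, 0]], [[0.11, -0.013, 0], [0, 0, 0]], [[0.14, -0.017, 0], [0, 0, 0]], [[0.17, -0.02, 0], [0, 0, 0]], [[0.2, -0.024, 0], [0, 0, 0]], [[0.23, -0.028, 0], [0, 0, 0]], [[0.26, -0.031, 0], [0, 0, 0]], [[0.29, -0.035, 0], [0, 0, 0]], [[0.32, -0.039, 0], [0, 0, 0]]]'

```text
time_s: 15.8
tcp_pos: [0.4381, -0.1704, 0.1517]
orientation: [3.114, -0.186, 0.269]
ft_force: [-6.8, -1.0, 5.7]
opening: 0.0004
grip_force: 3.5
```

```bash
sed -i 's/(x<-.07+.0\*x)/(x<.03)/; s/(x<.03)&(abs(y)<.022)/(x<.06)\&(abs(y)<.022)/' tb.py; sed -i "s/b=.*/b=(z+C[2]>.084)\&(z+C[2]<.094)\&(x>-.125)\&(x<.02)\&(abs(y)<.022)/" tb.py; python3 tb.py
```

```text
15.8 [-0.6643  0.2152  2.032   0.1309  0.7511  0.9367] [ 0.4381 -0.1704  0.1517] [-6.7611 -0.9975  5.6734] 0.0004097725980064788
tip, front corner rel tab face [ 0.0178 -0.0005  0.0689] [ 0.0252 -0.0004  0.0702]
[ 0.1715  0.0004 -0.9852]
tab 2326 [-0.0934 -0.0746] [-0.0188  0.0177]
mirror top zmax 0.14736029885745794 x@top [-0.0033  0.0012] y [-0.0259  0.0269]
```

>>> carry_out --rows '[[[0.035, -0.004, 0], [0, 0, 0]], [[0.07, -0.008, 0], [0, 0, 0]], [[0.105, -0.013, 0], [0, 0, 0]], [[0.14, -0.017, 0], [0, 0, 0]], [[0.175, -0.021, 0], [0, 0, 0]], [[0.21, -0.025, 0], [0, 0, 0]], [[0.245, -0.03, 0], [0, 0, 0]], [[0.28, -0.034, 0], [0, 0, 0]], [[0.315, -0.038, 0], [0, 0, 0]], [[0.35, -0.042, 0], [0, 0, 0]], [[0.385, -0.047, 0], [0, 0, 0]], [[0.42, -0.051, 0], [0, 0, 0]]]'

```text
time_s: 16.85
tcp_pos: [0.4718, -0.1745, 0.1516]
orientation: [3.114, -0.187, 0.269]
ft_force: [-6.4, -1.2, 4.1]
opening: 0.0004
grip_force: 3.6
```

>>> carry_out --rows '[[[0.035, -0.004, 0], [0, 0, 0]], [[0.07, -0.008, 0], [0, 0, 0]], [[0.105, -0.013, 0], [0, 0, 0]], [[0.14, -0.017, 0], [0, 0, 0]], [[0.175, -0.021, 0], [0, 0, 0]], [[0.21, -0.025, 0], [0, 0, 0]], [[0.245, -0.03, 0], [0, 0, 0]], [[0.28, -0.034, 0], [0, 0, 0]], [[0.315, -0.038, 0], [0, 0, 0]], [[0.35, -0.042, 0], [0, 0, 0]], [[0.37, -0.045, 0], [0, 0, 0]], [[0.39, -0.047, 0], [0, 0, 0]]]'

```text
time_s: 17.85
tcp_pos: [0.503, -0.1783, 0.1517]
orientation: [3.114, -0.187, 0.269]
ft_force: [-7.0, -0.1, 5.1]
opening: 0.0003
grip_force: 3.4
```

```bash
sed -i "s/&(x<.02)&/\&(x<.04)\&/" tb.py; python3 tb.py
```

```text
17.85 [-0.5924  0.3142  1.887   0.1104  0.7896  1.0262] [ 0.503  -0.1783  0.1517] [-6.973  -0.1141  5.1439] 0.00026562871972927993
tip, front corner rel tab face [ 0.0832 -0.0006  0.0689] [ 0.0906 -0.0006  0.0702]
[ 0.1716  0.0002 -0.9852]
tab 2334 [-0.0288 -0.0092] [-0.019   0.0175]
mirror top zmax 0.14734239499201648 x@top [0.0618 0.0664] y [-0.026   0.0266]
```

>>> carry_out --rows '[[[0.02, -0.0025, 0], [0, 0, 0]], [[0.04, -0.005, 0], [0, 0, 0]], [[0.06, -0.0075, 0], [0, 0, 0]], [[0.08, -0.01, 0], [0, 0, 0]], [[0.1, -0.012, 0], [0, 0, 0]], [[0.115, -0.014, 0], [0, 0, 0]], [[0.125, -0.015, 0], [0, 0, 0]]]'

```text
time_s: 18.48
tcp_pos: [0.5133, -0.1796, 0.1517]
orientation: [3.114, -0.187, 0.27]
ft_force: [-4.4, -1.7, 2.4]
opening: 0.0005
grip_force: 2.2
```

>>> carry_out --rows '[[[0.01, -0.001, 0], [0, 0, 0]], [[0.02, -0.0025, 0], [0, 0, 0]]]'

```text
time_s: 18.65
tcp_pos: [0.5154, -0.1799, 0.1517]
orientation: [3.114, -0.187, 0.272]
ft_force: [-1.3, -0.4, 0.3]
opening: 0.0008
grip_force: 1.0
```

>>> carry_out --rows '[[[0.006, -0.001, 0], [0, 0, 0]], [[0.012, -0.0015, 0], [0, 0, 0]]]'

```text
time_s: 18.82
tcp_pos: [0.5171, -0.18, 0.152]
orientation: [3.113, -0.188, 0.275]
ft_force: [-0.2, 0.2, 0.6]
opening: 0.0003
grip_force: 0.2
```

```bash
python3 tb.py
```

```text
18.8167 [-0.5799  0.3336  1.8566  0.109   0.7962  1.0411] [ 0.5171 -0.18    0.152 ] [-0.2403  0.2227  0.6022] 0.0002769350507239022
tip, front corner rel tab face [ 0.0977 -0.0006  0.0693] [ 0.1051 -0.0006  0.0706]
[ 0.1752  0.     -0.9845]
tab 2315 [-0.0145  0.0056] [-0.0191  0.0174]
mirror top zmax 0.14579276909106975 x@top [-0.0296  0.0696] y [-0.0193  0.0233]
```

The force dropped to zero after 106 mm of travel, as expected when the plunger pulls in. I back off and check.

>>> carry_out --rows '[[[-0.05, 0.006, 0], [0, 0, 0]], [[-0.2, 0.024, 0], [0, 0, 0]], [[-0.4, 0.048, 0], [0, 0, 0]], [[-0.6, 0.072, 0], [0, 0, 0]], [[-0.8, 0.096, 0.1], [0, 0, 0]], [[-0.9, 0.108, 0.4], [0, 0, 0]], [[-0.9, 0.108, 0.8], [0, 0, 0]], [[-0.9, 0.108, 0.8], [0, 0, 0]]]'

```text
time_s: 19.53
tcp_pos: [0.4464, -0.1728, 0.2211]
orientation: [3.107, -0.187, 0.286]
ft_force: [1.1, -0.7, 0.6]
opening: -0.0
grip_force: 0.0
```

```bash
python3 tb.py; python3 - <<'E'
from h import *
a=cv2.imread('pics/'+sorted([x for x in __import__('os').listdir('pics') if x.startswith('w_t')])[-1]); b=grab_frame('scene')['image']
cv2.imwrite('pics/fin.png',np.hstack([cv2.resize(a[:330],(400,236)),cv2.resize(b[110:346,240:440],(400,236*2))[:236]]) if 0 else np.vstack([cv2.resize(a[:300],(560,300)),cv2.resize(b[130:290,230:450],(400,290))if 0 else cv2.resize(b[140:300,220:530],(560,289))]))
E
```

```text
19.5333 [-0.6576  0.1238  1.935   0.1123  0.9254  0.9729] [ 0.4464 -0.1728  0.2211] [ 1.0963 -0.7125  0.6363] -4.574367166268532e-05
tip, front corner rel tab face [ 0.0273 -0.0023  0.1386] [ 0.0346 -0.0023  0.1399]
[ 0.1825 -0.0045 -0.9832]
tab 923 [-0.0042  0.0056] [-0.0194  0.0178]
```

View pics/fin.png

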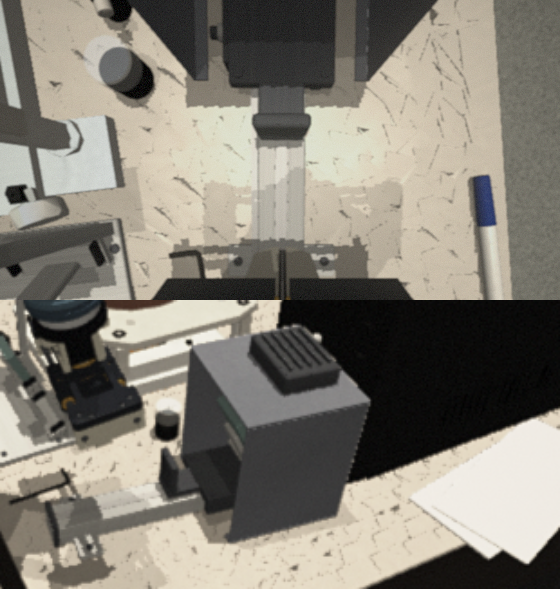

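The picture shows the carriage under the cowl with its tab at (280,125), the mirror standing inside at (232,420) lower, and the hand clear. The tab stayed at the notch (rear face at -4.2 mm, expected about -5 mm). I'm handing it in.

```bash
python3 -c "
from workcell import *
print(sign_off())"
```

```text
the job is handed in; nothing more can be done
None
```

The tall mirror stands in the carriage cradle, resting against the back rest with its coated face to the measuring head. The carriage appears to be in the station notch under the cowl (push force fell to zero at 106 mm of travel). The job is handed in at about 20 s with the hand clear; peak grip was 30 N per finger, and I have not seen a verdict.

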